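Park the coffee scale in its corner stop and tare it

ROBOT

A 7-joint arm with a two-finger parallel gripper is mounted at the origin on the work surface. World frame = base frame: x ahead of the robot, y to its left, z up, the work surface at z = 0. Lengths are in m, angles in rad, forces in N, time in s.
With the tool pointing down it reaches from about 0.425 to 0.875 m from the base axis. Payload 4.7 kg.
Tool frame: the origin (TCP) lies on the mounting face of the last link; the fingertips stand 182 mm ahead of it and the grasp point (between the pads) lies ahead of it (ctrl.grip_point_offset is the z of the grasp point in the tool frame, in m); z points along the fingers, y is the line along which they close (so a half turn about z gives the same grasp; the last joint's range is limited). The gripper opens to 87 mm and grips with 3 to 60 N. Pads are 19 mm wide; open, the fingers measure 117 mm over their backs; the gripper's body (75 mm by 190 mm) begins 51 mm behind the grasp point.
Start: joints at [1.197, 0.321, -0.07, 1.45, 0.023, 1.371, -0.057], TCP at [0.246, -0.602, 0.405] pointing down, gripper open.
Joint ranges: [-2.86, 2.86], [-0.3, 2.09], [-1.38, 1.24], [0.06, 2.45], [-1.56, 4.7], [0.09, 2.05], [-2.69, 2.69]. Speed limits (rad/s): [2.57, 2.57, 3.14, 3.14, 3.14, 3.14, 3.14].

INTERFACE

Orientations are given as a rotation vector (axis times angle).
In Python, from bench import ctrl gives the robot as it stands.
- The arm moves only by the tool run_rows, called after "Call:" as a command line: name --argument value ..., lists and objects as JSON in quotes. Schema: {"type":"object","properties":{"moves":{"type":"array","items":{"type":"object","properties":{"xyz":{"type":"array","items":{"type":"number"},"minItems":3,"maxItems":3},"turn":{"type":"number"},"aperture":{"type":"number"}},"additionalProperties":false,"required":["aperture"]},"minItems":1,"maxItems":20},"clamp_n":{"type":"number"},"only":{"type":"string"},"quiet":{"type":"boolean"},"lines":{"type":"string"}},"required":["moves"],"additionalProperties":false}. moves is a list of rows, 1 to 20 of them, each an object with the fields xyz (a list: dx, dy, dz in m), turn (a turn about the tool's z in rad), aperture (the opening from 0.0 (shut) to 1.0 (fully open)); a field left out counts as zero (the opening has to be given); each row is the pose to reach, as a shift and turn from the pose commanded when the call began, along the tool's axes at that moment; what a row does not reach only later rows make up. A row lasts 1/10 s, in which the tool goes at most 0.05 m and 0.15 rad, less where a joint would pass 70% of its speed; a pose out of reach is approached as far as the arm can. The fingers move at their own pace and stop on an object; clamp_n is the grip in N (left out, the last holds). Time passes only in rows, so rows that do not move let the fingers close. The tool returns the time, the measured TCP pose, the force, the opening and the grip force at its end. only (a regular expression) keeps the lines of the reply that match it, lines (a string "A,B") keeps lines A to B, and quiet returns only ok. Input that does not fit is refused with a message, and nothing moves.
- ctrl.get_state(): the state, without advancing time (a new reading comes with each control period).
- ctrl.get_image(name): name is "scene" or "side" or "wrist"; returns (picture, depth): 420x560x3 uint8, red, green, blue; 420x560 float32, m along the optical axis (not along the pixel's ray), 0 where there is no reading.
- ctrl.camera_model(name): a dict with "vertical_fov" (degrees; the focal length in pixels is half the picture's height over the tangent of half this angle, whatever the lens; pixels are square), "cx", "cy" (the principal point, pixels), "k1" (the pictures are not rectified: a ray, as slopes to the right and down, at radius r is drawn at 1 + k1 r^2 times it, then the intrinsics apply), "rvec" (rotation vector, rad) and "tvec" (3), from world to camera coordinates, as OpenCV has them; the wrist camera has in their place "hand_eye" (4x4, takes a point from camera to tool coordinates, whose origin is the TCP and whose axes are the flange's). Camera axes: x right, y down, z forward; pixel columns grow to the right and rows downward; lengths in m; the calibration is good to about 2 mm. A picture is of the moment at which its call begins: read the wrist's pose just before it. camera_model takes no time and is no camera call.
- ctrl.close_job(): hands the job in; it is judged then, once.
The state is a dict: "time": time; "joint_positions": joint angles; "qd": joint speeds; "joint_torque": joint torques, N m; "position": TCP position; "tool_rot": TCP orientation; "ft_force": force on the tool from outside, world axes, zero at the start; "torque": the same for the moment, N m; "grip_width": opening from 0.0 (shut) to 1.0 (fully open); "grip_force": force on a finger pad.
Only numpy, scipy, OpenCV 4.12 (cv2) and the standard library are available. Lean on these libraries where they do the work, as an engineer would, in place of code of your own. Each camera call takes 0.05 s, during which the arm holds its last target. There are 200 camera calls.

TASK

Without gripping or lifting it, push the black coffee scale along the counter into the brass corner stop until it sits fully home, its sides flat against both bars. Once it is home, press the orange button on it down with a fingertip and let it come up again. Leave the scale home and everything else on the counter where it stands.

Things in the scene. Friction and masses are not known exactly. Their poses are not given: they have to be found in the camera images.
- scale: loose black coffee scale, a flat box 110 mm (its x) by 130 mm (its y) by 24 mm high, about 0.5 kg, silver weighing plate, and along its -x edge a strip with a green display and an orange button. It slides flat, taking a push of some 3 to 10 N. Origin: centre of its underside; z up.
- tare_top (a point): centre of the top of the orange round button on the scale, 20 mm across; the button stands up 6 mm above the silver plate and 8 mm above the strip round it (its top is 30 mm above the counter). It lies 40 mm towards -x and 40 mm towards -y from the scale's centre.
- tare (a joint): travel of the orange button: 0 = up, 0.005 m = fully down; a spring returns it. It takes 1 N to start and 3.5 N to push fully down. It counts as pressed beyond 0.0035 m, for 0.1 s.
- corner_stop: fixed brass corner stop: two bars 20 mm high, 10 mm thick, at a right angle. Origin: on the counter, where the scale's origin lies when fully home, with the same axes. The long bar's inner face (along y, from -165 to +75 mm) is at x = +55 mm, the short bar's (along x, from -75 to +55 mm) at y = +65 mm; the scale starts inside, towards -x and -y.
- pitcher: steel milk jug with a handle, 80 mm across, 100 mm tall, loose; to be left alone. Origin: centre of its underside.
- shaker_tin: tall steel shaker tin with a domed top, 86 mm across, 168 mm tall, loose; to be left alone. Origin: centre of its underside.
- beaker: upturned white plastic measuring beaker, 112 mm across, 112 mm tall, loose; to be left alone. Origin: centre of its underside.
- bowl: black bowl, 120 mm across, 55 mm tall, loose; to be left alone. Origin: centre of its underside.
- jar_a: small jar with a red lid, 44 mm across, 75 mm tall, loose; to be left alone. Origin: centre of its underside.
- jar_b: small jar with a blue lid, 44 mm across, 75 mm tall, loose; to be left alone. Origin: centre of its underside.
- whisk: light wooden whisk standing on its wide foot, 60 mm across, 106 mm tall, loose; to be left alone. Origin: centre of its underside.

How it is judged:
On the way, in this order (a step that is already met when the one before it is completed fails the run):
1. the scale has been pushed home against both bars of the corner stop (x of scale in the frame of corner_stop between -0.005 and 0.004 m and y of scale in the frame of corner_stop between -0.005 and 0.004 m and angle between the x axis of scale and the x axis of corner_stop, either way round below 0.05 rad and height (world z) of scale below 0.004 m and angle between scale's own z axis and vertical below 0.03 rad and linear speed of scale below 0.01 m/s), for 0.2 s.
2. with the scale home, the button is pressed down by the fingers (x of scale in the frame of corner_stop between -0.005 and 0.004 m and y of scale in the frame of corner_stop between -0.005 and 0.004 m and angle between the x axis of scale and the x axis of corner_stop, either way round below 0.05 rad and height (world z) of scale below 0.004 m and angle between scale's own z axis and vertical below 0.03 rad and value of joint tare above 0.0035 m and contact force between the fingers and scale above 0.5 N), for 0.1 s.
At the end, for the whole second after the job is handed in: the scale lies flat and at rest on the counter, within 5 mm of both bars and within 0.05 rad of square with them, and its button is up again (all of step 1 and value of joint tare below 0.0015 m); the robot touches nothing.
It fails at once if the scale is lifted (more than 10 mm) or tipped (more than 0.15 rad) (height (world z) of scale above 0.01 m or angle between scale's own z axis and vertical above 0.15 rad).
It fails at once if something else on the counter is moved by more than 20 mm or tipped (distance of any of pitcher, shaker_tin, beaker, bowl, jar_a, jar_b, whisk from where it was at the start of the episode above 0.02 m or angle between any of pitcher, shaker_tin, beaker, bowl, jar_a, jar_b, whisk's own z axis and vertical above 0.3 rad).
It also fails if it takes over 58 s, if anything falls off the work surface, if the arm or the gripper's body presses on something with over 40 N, if the wrist force passes 120 N, or if a joint passes its speed limit or range.

## Working session

There is one attempt and no reset: what is moved stays moved. The work goes in short steps, Python scripts to look and compute and a tool call to move; the robot and the scene stay as the last step left them, time stands still between calls to the robot, and variables do not carry over. Pictures are saved under pics/ and viewed, at most 10 in all, crops included, and the job is handed in when it is done.

```bash
mkdir -p pics; ls
```

Create h.py:
```python
import numpy as np,cv2
from scipy.spatial.transform import Rotation as R
from bench import ctrl
def cam(n,st=None):
    m=ctrl.camera_model(n); f=210/np.tan(np.radians(m["vertical_fov"])/2)
    if n=="wrist":
        T=np.eye(4);T[:3,:3]=R.from_rotvec(st["tool_rot"]).as_matrix();T[:3,3]=st["position"]
        T=T@np.array(m["hand_eye"])
    else:
        E=np.eye(4);E[:3,:3]=R.from_rotvec(np.ravel(m["rvec"])).as_matrix();E[:3,3]=np.ravel(m["tvec"]);T=np.linalg.inv(E)
    return f,m["cx"],m["cy"],m["k1"],T
def slopes(c,uv):
    f,cx,cy,k,T=c; d=(np.atleast_2d(uv).astype(float)-[cx,cy])/f; s=d.copy()
    for _ in range(30): s=d/(1+k*(s**2).sum(1,keepdims=True))
    return s
def onz(c,uv,z):
    s=slopes(c,uv);T=c[4];r=np.c_[s,np.ones(len(s))]@T[:3,:3].T
    return T[:3,3]+r*((z-T[2,3])/r[:,2])[:,None]
def cloud(c,dep):
    v,u=np.mgrid[0:dep.shape[0],0:dep.shape[1]];uv=np.c_[u.ravel(),v.ravel()]
    s=slopes(c,uv);d=dep.ravel()[:,None];return (np.c_[s,np.ones(len(s))]*d)@c[4][:3,:3].T+c[4][:3,3]
```

Run:
```python
from h import *
s=ctrl.get_state();print({k:np.round(v,3) for k,v in s.items()},ctrl.grip_point_offset)
for n in("scene","side","wrist"):
    im,d=ctrl.get_image(n);np.savez(f"{n}0.npz",im=im,d=d)
    cv2.imwrite(f"pics/{n}0.png",im[:,:,::-1]);c=cam(n,s);print(n,c[0],c[4][:3,3].round(3),(d>0).mean(),c[3])
```

```text
pics
{'time': np.float64(0.0), 'joint_positions': array([ 1.197,  0.322, -0.07 ,  1.452,  0.023,  1.371, -0.057]), 'qd': array([ 0.002, -0.   ,  0.001, -0.   ,  0.   ,  0.   ,  0.001]), 'joint_torque': array([ 0.0000e+00, -4.9130e+01, -4.0400e-01, -3.1252e+01, -6.4000e-02,
        4.4000e-02,  0.0000e+00]), 'position': array([ 0.246, -0.602,  0.404]), 'tool_rot': array([-3.081e+00, -6.050e-01,  1.000e-03]), 'ft_force': array([-0.684, -0.515,  0.933]), 'torque': array([-0.003, -0.009,  0.033]), 'grip_force': np.float64(0.0), 'grip_width': np.float64(0.999)} 0.1635
scene 455.85089203359325 [1.507 0.108 0.829] 0.9961904761904762 -0.13113669706648645
side 483.56488630438145 [0.453 0.925 1.14 ] 0.9960289115646258 -0.14627546073236333
wrist 289.86562901235317 [ 0.322 -0.571  0.384] 0.9961011904761905 0.001747343013374254
```

View pics/scene0.png

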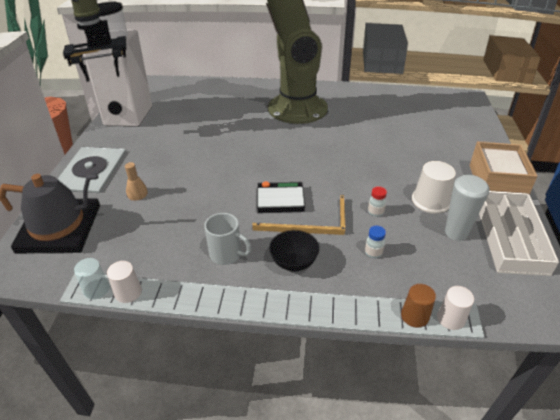

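View pics/side0.png

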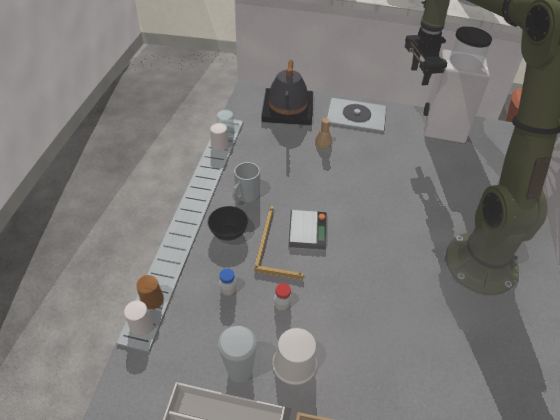

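The scene view shows the scale near (281,197), with the long brass bar from (254,226) to (345,230) and the short bar up to (341,198). The button is at (266,185), on the robot's side. The side view agrees: scale at (308,229), stop corner at (257,268). Next I make metric top-down views.

Create meas.py:
```python
from h import *
def proj(c,P):
    f,cx,cy,k,T=c;q=(P-T[:3,3])@T[:3,:3];s=q[:,:2]/q[:,2:];r=(s**2).sum(1,keepdims=True)
    return s*(1+k*r)*f+[cx,cy]
def ortho(c,im,z,x0,x1,y0,y1,px=.001):
    # rows: x decreasing downward ; cols: y decreasing to right
    X,Y=np.meshgrid(np.arange(x1,x0,-px),np.arange(y1,y0,-px),indexing="ij")
    uv=proj(c,np.c_[X.ravel(),Y.ravel(),np.full(X.size,z)]).astype(np.float32).reshape(*X.shape,2)
    return cv2.remap(im,uv[...,0],uv[...,1],cv2.INTER_LINEAR)
def brass(im):
    h=cv2.cvtColor(im,cv2.COLOR_RGB2HSV);return (h[...,0]>12)&(h[...,0]<28)&(h[...,1]>110)&(h[...,2]>90)
```

Run:
```python
from meas import *
o=[]
for n in("scene","side"):
    z=np.load(n+"0.npz");c=cam(n);P=cloud(c,z["d"]).reshape(420,560,3)
    m=brass(z["im"])&(P[...,0]>.3)&(P[...,0]<.9)&(abs(P[...,1])<.3)&(P[...,2]<.04)&(P[...,2]>0.002)
    Q=P[m];print(n,m.sum(),"brass z pct",np.percentile(Q[:,2],[5,50,90]).round(4),Q.min(0).round(3),Q.max(0).round(3))
    # objects above surface
    o.append(ortho(c,z["im"],.022,.42,.78,-.17,.22))
cv2.imwrite("pics/ortho0.png",cv2.cvtColor(np.hstack(o),cv2.COLOR_RGB2BGR))
# tall objects: cluster cloud from both
pts=[]
for n in("scene","side"):
    z=np.load(n+"0.npz");p=cloud(cam(n),z["d"]);pts.append(p[(p[:,0]>.2)&(p[:,0]<1.)&(abs(p[:,1])<.6)&(p[:,2]>.012)&(p[:,2]<.25)])
p=np.vstack(pts);g=np.zeros((160,240),np.uint8);ij=((p[:,:2]-[.2,-.6])/.005).astype(int);g[ij[:,0].clip(0,159),ij[:,1].clip(0,239)]=1
n,l,s,_=cv2.connectedComponentsWithStats(g)
for i in range(1,n):
    if s[i,4]>30:
        q=p[l[ij[:,0].clip(0,159),ij[:,1].clip(0,239)]==i];print(q[:,:2].min(0).round(3),q[:,:2].max(0).round(3),"top",np.percentile(q[:,2],99).round(3))
```

```text
scene 663 brass z pct [0.0056 0.0183 0.0225] [ 0.531 -0.062  0.002] [0.664 0.174 0.026]
side 215 brass z pct [0.0152 0.0208 0.0235] [ 0.517 -0.064  0.009] [0.656 0.174 0.028]
[0.297 0.567] [0.466 0.6  ] top 0.094
[ 0.331 -0.6  ] [ 0.552 -0.531] top 0.024
[0.435 0.369] [0.547 0.474] top 0.115
[ 0.468 -0.077] [0.596 0.067] top 0.032
[0.489 0.548] [0.755 0.6  ] top 0.054
[ 0.514 -0.447] [ 0.576 -0.388] top 0.108
[ 0.515 -0.067] [0.664 0.176] top 0.026
[0.533 0.239] [0.581 0.283] top 0.08
[0.574 0.427] [0.665 0.514] top 0.171
[ 0.602 -0.6  ] [ 0.805 -0.434] top 0.179
[0.687 0.225] [0.735 0.27 ] top 0.079
[ 0.706 -0.164] [ 0.789 -0.048] top 0.103
[ 0.703 -0.008] [0.823 0.113] top 0.059
[ 0.856 -0.469] [ 0.939 -0.236] top 0.092
[0.855 0.176] [0.941 0.285] top 0.016
[0.853 0.28 ] [0.942 0.459] top 0.092
[ 0.876 -0.2  ] [ 0.947 -0.087] top 0.017
```

View pics/ortho0.png

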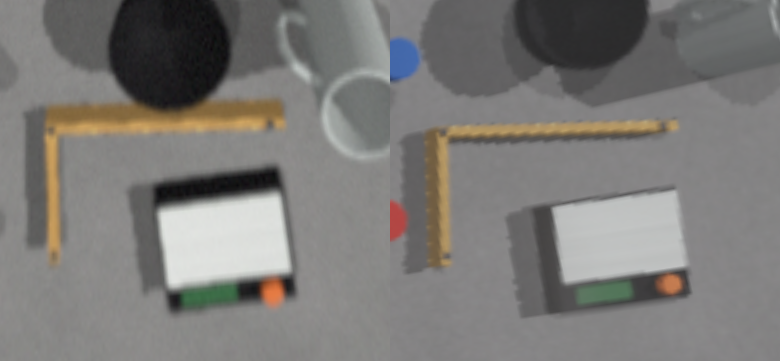

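The orthophotos (1 mm/px, +x up, +y left) show the stop turned by about +2° and the scale by about +7°, with its strip and button towards the robot at (272,292) in the left half. I now fit the edges on the planes of the top faces.

Add to meas.py:
```python
def mask_edge(m,side,lo,hi):
    # extremal mask pixel per col (side 'bot') or per row (side 'right'/'left')
    out=[]
    for i in range(lo,hi):
        w=np.flatnonzero(m[:,i] if side=="bot" else m[i,:])
        if len(w): out.append((w[-1]+.5 if side in("bot","right") else w[0]-.5,i))
    return np.array(out)
def line(pts):
    a=np.polyfit(pts[:,1],pts[:,0],1)
    for _ in range(3):
        r=abs(np.polyval(a,pts[:,1])-pts[:,0]);k=r<max(1,2*np.median(r));a=np.polyfit(pts[k,1],pts[k,0],1)
    return a
X1,Y1,PX=.80,.22,.0005
def W(r,c): return np.array([X1-r*PX,Y1-c*PX])
def views(tag,z):
    d={}
    for n in("scene","side"):
        q=np.load(n+tag+".npz");d[n]=ortho(cam(n),q["im"],z,.42,.80,-.17,.22,PX)
    return d
def big(m):
    n,l,s,_=cv2.connectedComponentsWithStats(m.astype(np.uint8));return l==1+np.argmax(s[1:,4])
def stop(tag):
    d=views(tag,.020)
    m=big(brass(d["scene"]));a=mask_edge(m,"bot",0,780);ys=Y1-a[:,1]*PX
    a=a[(ys<.14)&(ys>-.05)];A=line(a)          # row = A0*col+A1 : long bar inner face
    m=big(brass(d["side"]));b=mask_edge(m,"right",0,760);xs=X1-b[:,1]*PX
    b=b[(xs<.63)&(xs>.53)];B=line(b)            # col = B0*row+B1 : short bar inner face
    th1=np.arctan(A[0]);th2=-np.arctan(B[0])
    r=(A[0]*B[1]+A[1])/(1-A[0]*B[0]);return W(r,B[0]*r+B[1]),A,B
def orange(im):
    h=cv2.cvtColor(im,cv2.COLOR_RGB2HSV);return (h[...,0]<12)&(h[...,1]>150)&(h[...,2]>140)
def plate(im):
    h=cv2.cvtColor(im,cv2.COLOR_RGB2HSV);return (h[...,1]<40)&(h[...,2]>165)
def scale(tag):
    out={}
    for z,f,k in((.030,orange,"btn"),(.024,plate,"plate")):
        for n,im in views(tag,z).items():
            m=f(im);
            win=np.zeros_like(m);win[int((X1-.66)/PX):int((X1-.45)/PX),int((Y1-.16)/PX):int((Y1+.1)/PX)]=1
            m=big(m&win)
            r,c=np.nonzero(m)
            if k=="btn": out[k,n]=(W(r.mean(),c.mean()).round(4),m.sum())
            else:
                (cc,sz,an)=cv2.minAreaRect(np.c_[c,r].astype(np.float32));out[k,n]=(W(cc[1],cc[0]).round(4),np.round(np.array(sz)*PX,4),round(an,2))
    return out
```

Run:
```python
from meas import *
c,A,B=stop("0");print("corner",c.round(4),"slopes(rad)",np.arctan(A[0]),np.arctan(B[0]))
for k,v in scale("0").items(): print(k,v)
s=ctrl.get_state();print(R.from_rotvec(s["tool_rot"]).as_matrix().round(3))
# two-view triangulated button height
b={}
for n in("scene","side"):
    q=np.load(n+"0.npz");m=orange(q["im"]);cam_=cam(n);P=cloud(cam_,q["d"]).reshape(420,560,3)
    m&=(P[...,0]>.45)&(P[...,0]<.6)&(abs(P[...,1])<.12);v,u=np.nonzero(m);uv=[[u.mean(),v.mean()]]
    T=cam_[4];r=T[:3,:3]@np.r_[slopes(cam_,uv)[0],1];b[n]=(T[:3,3],r/np.linalg.norm(r))
(p,r),(q,t)=b.values();k=np.linalg.lstsq(np.c_[r,-t],q-p,rcond=None)[0];print("button tri",(p+k[0]*r).round(4),(q+k[1]*t).round(4))
```

```text
corner [0.6461 0.1646] slopes(rad) -0.027725198790612856 0.016791335289346596
('btn', 'scene') (array([ 0.4997, -0.0506]), np.int64(1397))
('btn', 'side') (array([ 0.4965, -0.0506]), np.int64(34))
('plate', 'scene') (array([ 0.542 , -0.0036]), array([0.08  , 0.1244]), 82.5)
('plate', 'side') (array([ 0.5435, -0.0082]), array([0.0771, 0.1246]), 82.23)
[[ 0.926  0.378 -0.001]
 [ 0.378 -0.926  0.001]
 [-0.    -0.001 -1.   ]]
 ** On entry to DLASCL parameter number  4 had an illegal value
 ** On entry to DLASCL parameter number  4 had an illegal value
 ** On entry to DLASCL parameter number  4 had an illegal value
 ** On entry to DLASCL parameter number  4 had an illegal value
 ** On entry to DLASCL parameter number  5 had an illegal value
 ** On entry to DLASCL parameter number  4 had an illegal value<stdin>:9: RuntimeWarning: Mean of empty slice.
  ret = ret.dtype.type(ret / rcount)
Traceback (most recent call last):
numpy.linalg.LinAlgError: SVD did not converge in Linear Least Squares
```

Home is at about (0.593, 0.098) with yaw 0.025. The scale is at about (0.533, -0.006) with yaw 0.13. Both views agree on the button at z = 0.03. I'll push +y first with two part-open fingers, so I move over the scale's -y side.

Call:
run_rows --moves '[{"xyz":[0.04,-0.03,0],"turn":-0.1,"aperture":0.6},{"xyz":[0.08,-0.06,0],"turn":-0.2,"aperture":0.6},{"xyz":[0.12,-0.09,0],"turn":-0.3,"aperture":0.6},{"xyz":[0.16,-0.12,0],"turn":-0.4,"aperture":0.6},{"xyz":[0.2,-0.15,0],"turn":-0.5,"aperture":0.6},{"xyz":[0.24,-0.18,0],"turn":-0.6,"aperture":0.6},{"xyz":[0.28,-0.21,0],"turn":-0.7,"aperture":0.6},{"xyz":[0.32,-0.24,0],"turn":-0.8,"aperture":0.6},{"xyz":[0.36,-0.27,0],"turn":-0.9,"aperture":0.6},{"xyz":[0.4,-0.3,0],"turn":-1.0,"aperture":0.6},{"xyz":[0.43,-0.322,0],"turn":-1.1,"aperture":0.6},{"xyz":[0.46,-0.344,0],"turn":-1.208,"aperture":0.6},{"xyz":[0.46,-0.344,0.04],"turn":-1.208,"aperture":0.6},{"xyz":[0.46,-0.344,0.08],"turn":-1.208,"aperture":0.6},{"xyz":[0.46,-0.344,0.12],"turn":-1.208,"aperture":0.6},{"xyz":[0.46,-0.344,0.15],"turn":-1.208,"aperture":0.6},{"xyz":[0.46,-0.344,0.15],"turn":-1.208,"aperture":0.6},{"xyz":[0.46,-0.344,0.15],"turn":-1.208,"aperture":0.6}]'

```text
time: 1.95
position: [0.5417, -0.1093, 0.255]
tool_rot: [-2.193, -2.249, 0.0]
ft_force: [0.7, -0.4, 0.6]
grip_width: 0.597
grip_force: 0.0
```

Run:
```python
from h import *
s=ctrl.get_state();print(s["position"].round(4),s["joint_positions"].round(2),s["grip_width"],s["ft_force"].round(2));print(R.from_rotvec(s["tool_rot"]).as_matrix().round(3))
im,d=ctrl.get_image("side");cv2.imwrite("pics/side1.png",im[80:360,140:460,::-1].repeat(2,0).repeat(2,1))
```

```text
[ 0.5417 -0.1093  0.255 ] [ 0.64  0.29 -0.56  1.85  0.18  1.05  0.04] 0.5970613838755534 [ 0.69 -0.42  0.57]
[[-0.025  1.    -0.001]
 [ 1.     0.025  0.   ]
 [ 0.    -0.    -1.   ]]
```

View pics/side1.png

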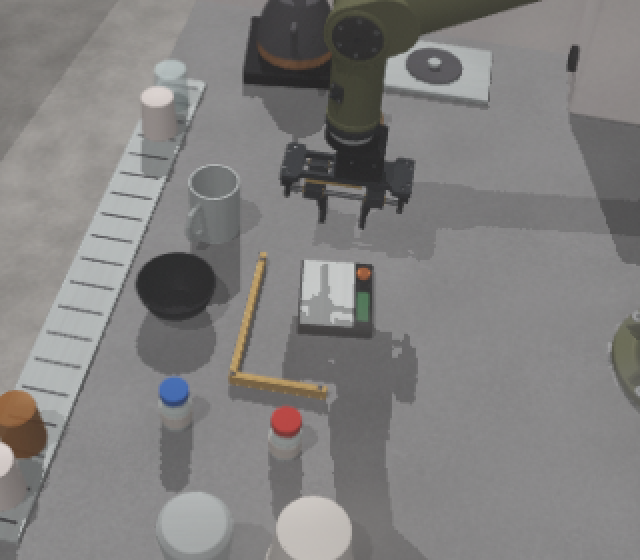

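The side crop shows the open fingers at (322,215) and (364,222), on the scale's -y side and clear of the pitcher. I descend and start the +y push.

Call:
run_rows --moves '[{"xyz":[0,0,0.03],"aperture":0.6},{"xyz":[0,0,0.055],"aperture":0.6},{"xyz":[0,0,0.067],"aperture":0.6},{"xyz":[0,0,0.067],"aperture":0.6},{"xyz":[0.01,0,0.067],"aperture":0.6},{"xyz":[0.018,0,0.067],"aperture":0.6},{"xyz":[0.024,0,0.067],"aperture":0.6},{"xyz":[0.03,0,0.067],"aperture":0.6}]'

```text
time: 2.8
position: [0.5412, -0.0807, 0.1892]
tool_rot: [2.19, 2.247, -0.004]
ft_force: [-1.1, -7.6, 5.0]
grip_width: 0.597
grip_force: 3.7
```

Call:
run_rows --moves '[{"xyz":[0.006,0,0],"aperture":0.6},{"xyz":[0.012,0,0],"aperture":0.6},{"xyz":[0.018,0,0],"aperture":0.6},{"xyz":[0.024,0,0],"aperture":0.6},{"xyz":[0.03,0,0],"aperture":0.6},{"xyz":[0.036,0,0],"aperture":0.6}]'

```text
time: 3.4
position: [0.5405, -0.0455, 0.1891]
tool_rot: [2.192, 2.244, -0.003]
ft_force: [-0.2, -6.2, 2.9]
grip_width: 0.6
grip_force: 3.3
```

Call:
run_rows --moves '[{"xyz":[0.006,0,0],"aperture":0.6},{"xyz":[0.012,0,0],"aperture":0.6},{"xyz":[0.018,0,0],"aperture":0.6},{"xyz":[0.024,0,0],"aperture":0.6},{"xyz":[0.03,0,0],"aperture":0.6},{"xyz":[0.036,0,0],"aperture":0.6},{"xyz":[0.042,0,0],"aperture":0.6},{"xyz":[0.047,0,0],"aperture":0.6},{"xyz":[0.05,0,0],"aperture":0.6},{"xyz":[0.052,0,0],"aperture":0.6}]'

```text
time: 4.4
position: [0.5393, 0.0066, 0.1891]
tool_rot: [2.191, 2.245, -0.003]
ft_force: [0.6, -6.7, 4.6]
grip_width: 0.601
grip_force: 3.6Traceback (most recent call last):
```

Run:
```python
from meas import *
for n in("scene","side"):
    im,d=ctrl.get_image(n);np.savez(n+"2.npz",im=im,d=d)
for k,v in scale("2").items(): print(k,v)
cv2.imwrite("pics/o2.png",cv2.cvtColor(np.hstack([ortho(cam(n),np.load(n+"2.npz")["im"],.022,.42,.78,-.17,.22) for n in("scene","side")]),cv2.COLOR_RGB2BGR))
```

```text
  File "<stdin>", line 4, in <module>
  File "meas.py", line 51, in scale
    m=big(m&win)
  File "meas.py", line 32, in big
    n,l,s,_=cv2.connectedComponentsWithStats(m.astype(np.uint8));return l==1+np.argmax(s[1:,4])
                                                                             ~~~~~~~~~^^^^^^^^^
    return _wrapfunc(a, 'argmax', axis=axis, out=out, **kwds)
    return bound(*args, **kwds)
ValueError: attempt to get argmax of an empty sequence
```

Call:
run_rows --moves '[{"xyz":[0.003,0,0],"aperture":0.6},{"xyz":[0.006,0,0],"aperture":0.6},{"xyz":[0.009,0,0],"aperture":0.6},{"xyz":[0.011,0,0],"aperture":0.6},{"xyz":[0.013,0,0],"aperture":0.6}]'

```text
time: 5.0
position: [0.5391, 0.0193, 0.1891]
tool_rot: [2.192, 2.244, -0.003]
ft_force: [-0.1, -7.2, 4.6]
grip_width: 0.599
grip_force: 3.6
```

Run:
```python
from meas import *
for n in("scene","side"):
    im,d=ctrl.get_image(n);np.savez(n+"2.npz",im=im,d=d)
cv2.imwrite("pics/o2.png",cv2.cvtColor(np.hstack([ortho(cam(n),np.load(n+"2.npz")["im"],.022,.42,.78,-.17,.22) for n in("scene","side")]),cv2.COLOR_RGB2BGR))
```

```text
(no output)
```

View pics/o2.png

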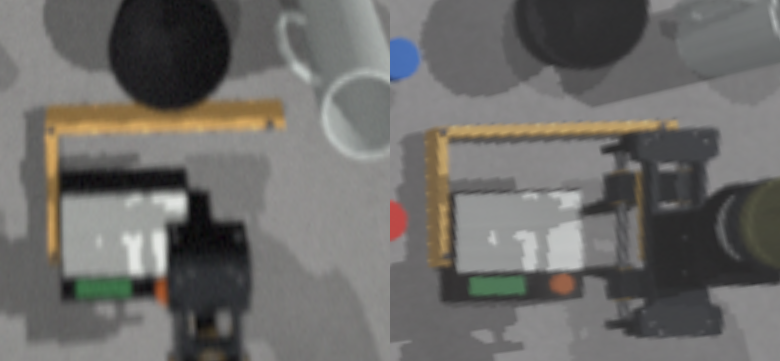

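The scale is square and about 3 mm from the short bar (scale edge at column 60, bar face at 57). I finish the +y push gently.

Call:
run_rows --moves '[{"xyz":[0.001,0,0],"aperture":0.6},{"xyz":[0.002,0,0],"aperture":0.6},{"xyz":[0.003,0,0],"aperture":0.6}]'

```text
time: 5.4
position: [0.539, 0.021, 0.1891]
tool_rot: [2.191, 2.242, -0.005]
ft_force: [0.3, -11.5, 4.1]
grip_width: 0.602
grip_force: 5.6
```

Call:
run_rows --moves '[{"xyz":[0.001,0,0],"aperture":0.6},{"xyz":[0.002,0,0],"aperture":0.6}]'

```text
time: 5.6
position: [0.5391, 0.0215, 0.1891]
tool_rot: [2.191, 2.24, -0.008]
ft_force: [0.3, -14.7, 4.2]
grip_width: 0.597
grip_force: 7.3
```

The force rises and the TCP stalls, so the scale is on the short bar. I back off, lift, turn 90° and go to its -x side.

Call:
run_rows --moves '[{"xyz":[-0.01,0,0],"aperture":0.6},{"xyz":[-0.02,0,0],"aperture":0.6},{"xyz":[-0.02,0,-0.04],"aperture":0.6},{"xyz":[-0.02,-0.02,-0.08],"aperture":0.6},{"xyz":[-0.02,-0.06,-0.08],"turn":0.14,"aperture":0.6},{"xyz":[0.01,-0.087,-0.08],"turn":0.28,"aperture":0.6},{"xyz":[0.04,-0.087,-0.08],"turn":0.42,"aperture":0.6},{"xyz":[0.073,-0.087,-0.08],"turn":0.56,"aperture":0.6},{"xyz":[0.073,-0.087,-0.08],"turn":0.7,"aperture":0.6},{"xyz":[0.073,-0.087,-0.08],"turn":0.84,"aperture":0.6},{"xyz":[0.073,-0.087,-0.08],"turn":0.98,"aperture":0.6},{"xyz":[0.073,-0.087,-0.08],"turn":1.12,"aperture":0.6},{"xyz":[0.073,-0.087,-0.08],"turn":1.26,"aperture":0.6},{"xyz":[0.073,-0.087,-0.08],"turn":1.4,"aperture":0.6},{"xyz":[0.073,-0.087,-0.08],"turn":1.5,"aperture":0.6},{"xyz":[0.073,-0.087,-0.08],"turn":1.571,"aperture":0.6},{"xyz":[0.073,-0.087,-0.08],"turn":1.571,"aperture":0.6},{"xyz":[0.073,-0.087,-0.08],"turn":1.571,"aperture":0.6}]'

```text
time: 7.4
position: [0.4492, 0.0977, 0.2677]
tool_rot: [-3.141, -0.043, 0.0]
ft_force: [0.3, -0.3, -0.2]
grip_width: 0.601
grip_force: 0.0
```

Run:
```python
from meas import *
s=ctrl.get_state();print(s["position"].round(4),s["joint_positions"].round(2),s["ft_force"].round(2));print(R.from_rotvec(s["tool_rot"]).as_matrix().round(3))
for n in("scene","side"):
    im,d=ctrl.get_image(n);np.savez(n+"3.npz",im=im,d=d)
cv2.imwrite("pics/o3.png",cv2.cvtColor(np.hstack([ortho(cam(n),np.load(n+"3.npz")["im"],.022,.42,.78,-.17,.22) for n in("scene","side")]),cv2.COLOR_RGB2BGR))
```

```text
[0.4492 0.0977 0.2677] [ 0.37  0.07 -0.65  2.05  0.05  1.04 -1.85] [ 0.33 -0.29 -0.2 ]
[[ 1.     0.027 -0.   ]
 [ 0.027 -1.     0.   ]
 [-0.    -0.    -1.   ]]
```

View pics/o3.png

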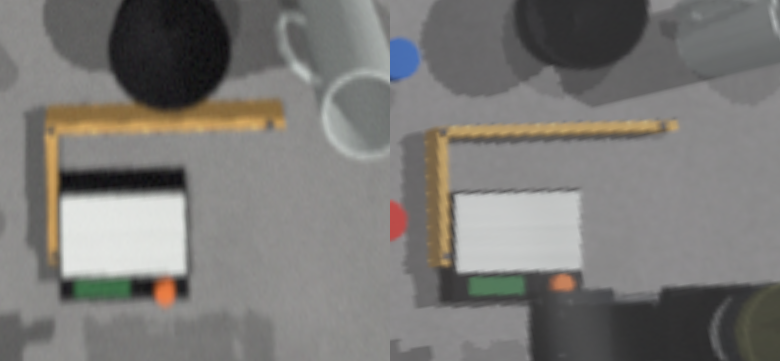

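The scale sits square along the short bar, with its -x edge at row 298 (x ≈ 0.482). Now I push +x.

Call:
run_rows --moves '[{"xyz":[0,0,0.04],"aperture":0.6},{"xyz":[0,0,0.07],"aperture":0.6},{"xyz":[0,0,0.08],"aperture":0.6},{"xyz":[0,0,0.08],"aperture":0.6},{"xyz":[0.01,0,0.08],"aperture":0.6},{"xyz":[0.018,0,0.08],"aperture":0.6},{"xyz":[0.024,0,0.08],"aperture":0.6},{"xyz":[0.03,0,0.08],"aperture":0.6},{"xyz":[0.036,0,0.08],"aperture":0.6}]'

```text
time: 8.4
position: [0.4841, 0.0985, 0.1881]
tool_rot: [3.14, 0.039, -0.01]
ft_force: [-10.6, -1.0, 9.5]
grip_width: 0.598
grip_force: 5.2
```

Call:
run_rows --moves '[{"xyz":[0.006,0,0],"aperture":0.6},{"xyz":[0.012,0,0],"aperture":0.6},{"xyz":[0.018,0,0],"aperture":0.6},{"xyz":[0.023,0,0],"aperture":0.6},{"xyz":[0.027,0,0],"aperture":0.6},{"xyz":[0.03,0,0],"aperture":0.6}]'

```text
time: 9.0
position: [0.5146, 0.0992, 0.1881]
tool_rot: [3.14, 0.039, -0.007]
ft_force: [-9.0, -0.6, 6.6]
grip_width: 0.599
grip_force: 4.4
```

Call:
run_rows --moves '[{"xyz":[0.002,0,0],"aperture":0.6},{"xyz":[0.004,0,0],"aperture":0.6},{"xyz":[0.006,0,0],"aperture":0.6},{"xyz":[0.008,0,0],"aperture":0.6},{"xyz":[0.009,0,0],"aperture":0.6}]'

```text
time: 9.5
position: [0.5235, 0.0994, 0.1882]
tool_rot: [3.14, 0.039, -0.007]
ft_force: [-7.5, 0.0, 4.9]
grip_width: 0.599
grip_force: 3.8
```

Call:
run_rows --moves '[{"xyz":[0.001,0,0],"aperture":0.6},{"xyz":[0.002,0,0],"aperture":0.6},{"xyz":[0.003,0,0],"aperture":0.6}]'

```text
time: 9.8
position: [0.5259, 0.0995, 0.1881]
tool_rot: [3.14, 0.039, -0.01]
ft_force: [-10.6, 0.7, 9.2]
grip_width: 0.601
grip_force: 5.7
```

Call:
run_rows --moves '[{"xyz":[0.001,0,0],"aperture":0.6},{"xyz":[0.002,0,0],"aperture":0.6}]'

```text
time: 10.0
position: [0.5267, 0.0997, 0.188]
tool_rot: [3.139, 0.039, -0.017]
ft_force: [-16.8, -0.7, 14.5]
grip_width: 0.599
grip_force: 8.4
```

Contact with the long bar. I back off, lift, shut the fingers and measure.

Call:
run_rows --moves '[{"xyz":[-0.012,0,0],"aperture":0.6},{"xyz":[-0.025,0,0],"aperture":0.6},{"xyz":[-0.03,0,-0.04],"aperture":0.0},{"xyz":[-0.04,0,-0.08],"aperture":0.0},{"xyz":[-0.065,0,-0.1],"aperture":0.0},{"xyz":[-0.065,0,-0.1],"aperture":0.0},{"xyz":[-0.065,0,-0.1],"aperture":0.0},{"xyz":[-0.065,0,-0.1],"aperture":0.0}]' --clamp_n 20

```text
time: 10.8
position: [0.4648, 0.0975, 0.2874]
tool_rot: [3.141, 0.038, 0.001]
ft_force: [0.5, -0.3, 0.4]
grip_width: 0.138
grip_force: 0.0
```

Run:
```python
from meas import *
s=ctrl.get_state();print(s["position"].round(4),s["ft_force"].round(2),s["grip_width"]);print(R.from_rotvec(s["tool_rot"]).as_matrix().round(3))
for n in("scene","side"):
    im,d=ctrl.get_image(n);np.savez(n+"4.npz",im=im,d=d)
c,A,B=stop("0");print("corner",c,np.arctan(A[0]),np.arctan(B[0]))
d=views("4",.030)["scene"];h=cv2.cvtColor(d,cv2.COLOR_RGB2HSV);m=orange(d);m[:int((X1-.60)/PX)]=0;m=big(m);r,q=np.nonzero(m);print("btn",W(r.mean(),q.mean()),m.sum(),(q.max()-q.min())*PX,(r.max()-r.min())*PX)
p=big(plate(views("4",.024)["scene"])[:int((X1-.5)/PX)]);r,q=np.nonzero(p);(cc,sz,an)=cv2.minAreaRect(np.c_[q,r].astype(np.float32));print("plate",W(cc[1],cc[0]),np.array(sz)*PX,an)
o=[cv2.resize(ortho(cam(n),np.load(n+"4.npz")["im"],.022,.5,.7,-.02,.2),None,fx=1.8,fy=1.8) for n in("scene","side")]
cv2.imwrite("pics/o4.png",cv2.cvtColor(np.hstack(o),cv2.COLOR_RGB2BGR))
```

```text
[0.4648 0.0975 0.2874] [ 0.52 -0.33  0.38] 0.13788215689096428
[[ 1.     0.024  0.   ]
 [ 0.024 -1.    -0.   ]
 [ 0.     0.    -1.   ]]
corner [0.64605569 0.16464875] -0.027725198790612856 0.016791335289346596
btn [0.55540457 0.05684598] 1357 0.02 0.0205
plate [0.6027706  0.09850043] [0.08040044 0.12461269] 88.81881713867188
```

View pics/o4.png

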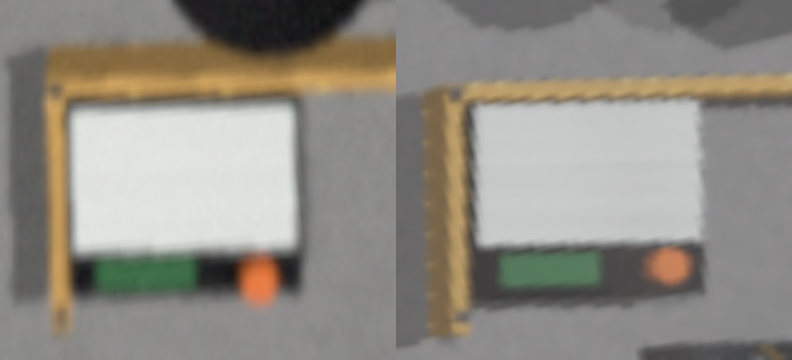

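The picture shows the scale flush to both bars: its edges meet the brass at column 70 and row 98 in the left half, and it is square to within 0.02 rad. The button is at about (0.554, 0.057). I move above it and approach.

Call:
run_rows --moves '[{"xyz":[0.03,0.014,0],"aperture":0.0},{"xyz":[0.06,0.028,0],"aperture":0.0},{"xyz":[0.088,0.0426,0],"aperture":0.0},{"xyz":[0.088,0.0426,0.03],"aperture":0.0},{"xyz":[0.088,0.0426,0.06],"aperture":0.0},{"xyz":[0.088,0.0426,0.068],"aperture":0.0},{"xyz":[0.088,0.0426,0.068],"aperture":0.0},{"xyz":[0.088,0.0426,0.068],"aperture":0.0}]'

```text
time: 11.7
position: [0.5539, 0.0577, 0.2204]
tool_rot: [-3.141, -0.04, -0.001]
ft_force: [0.8, -0.2, 0.5]
grip_width: 0.012
grip_force: 0.0
```

Call:
run_rows --moves '[{"xyz":[0,0,0.004],"aperture":0},{"xyz":[0,0,0.008],"aperture":0},{"xyz":[0,0,0.01],"aperture":0},{"xyz":[0,0,0.01],"aperture":0}]'

```text
time: 12.1
position: [0.5538, 0.0574, 0.2103]
tool_rot: [3.141, 0.039, 0.003]
ft_force: [0.5, 0.8, 1.7]
grip_width: 0.01
grip_force: 1.1
```

Call:
run_rows --moves '[{"xyz":[0,0,0.001],"aperture":0},{"xyz":[0,0,0.002],"aperture":0},{"xyz":[0,0,0.002],"aperture":0}]'

```text
time: 12.4
position: [0.5538, 0.0574, 0.2082]
tool_rot: [3.141, 0.039, 0.002]
ft_force: [1.6, -0.3, 3.2]
grip_width: 0.004
grip_force: 1.6
```

Call:
run_rows --moves '[{"xyz":[0,0,0.001],"aperture":0},{"xyz":[0,0,0.0015],"aperture":0},{"xyz":[0,0,0.0015],"aperture":0},{"xyz":[0,0,0.0015],"aperture":0}]'

```text
time: 12.8
position: [0.5539, 0.0575, 0.2075]
tool_rot: [3.141, 0.039, 0.002]
ft_force: [-1.6, -0.5, 10.0]
grip_width: 0.009
grip_force: 4.9
```

Call:
run_rows --moves '[{"xyz":[0,0,0.001],"aperture":0},{"xyz":[0,0,0.001],"aperture":0},{"xyz":[0,0,0.001],"aperture":0},{"xyz":[0,0,0.001],"aperture":0}]'

```text
time: 13.2
position: [0.5539, 0.0576, 0.2073]
tool_rot: [3.14, 0.039, 0.002]
ft_force: [-2.3, -0.1, 15.9]
grip_width: 0.004
grip_force: 7.9
```

The force climbs with no more travel, so the button has bottomed out. I release, move clear and check.

Call:
run_rows --moves '[{"xyz":[0,0,-0.005],"aperture":0},{"xyz":[0,0,-0.015],"aperture":0},{"xyz":[0,0,-0.04],"aperture":0},{"xyz":[0,0,-0.08],"aperture":0},{"xyz":[-0.03,0,-0.09],"aperture":0},{"xyz":[-0.06,0.0,-0.09],"aperture":0},{"xyz":[-0.09,0,-0.09],"aperture":0},{"xyz":[-0.09,0,-0.09],"aperture":0},{"xyz":[-0.09,0,-0.09],"aperture":0}]'

```text
time: 14.1
position: [0.4628, 0.055, 0.2952]
tool_rot: [3.14, 0.039, -0.001]
ft_force: [1.3, -1.1, 0.5]
grip_width: 0.004
grip_force: 0.0
```

Run:
```python
from meas import *
s=ctrl.get_state();print(s["position"].round(4),s["ft_force"].round(2))
for n in("scene","side"):
    im,d=ctrl.get_image(n);np.savez(n+"5.npz",im=im,d=d)
    a=np.load(n+"4.npz");print(n,"btn depth-change mm",)
for t in "45":
    d=views(t,.030)["scene"];m=orange(d);m[:int((X1-.60)/PX)]=0;m=big(m);r,q=np.nonzero(m);print("btn",W(r.mean(),q.mean()),m.sum())
    p=big(plate(views(t,.024)["scene"])[:int((X1-.5)/PX)]);r,q=np.nonzero(p);(cc,sz,an)=cv2.minAreaRect(np.c_[q,r].astype(np.float32));print("plate",W(cc[1],cc[0]),np.array(sz)*PX,an)
o=[cv2.resize(ortho(cam(n),np.load(n+"5.npz")["im"],.022,.5,.7,-.02,.2),None,fx=1.8,fy=1.8) for n in("scene","side")]
cv2.imwrite("pics/o5.png",cv2.cvtColor(np.hstack(o),cv2.COLOR_RGB2BGR))
```

```text
[0.4628 0.055  0.2952] [ 1.31 -1.12  0.53]
scene btn depth-change mm
side btn depth-change mm
btn [0.55540457 0.05684598] 1357
plate [0.6027706  0.09850043] [0.08040044 0.12461269] 88.81881713867188
btn [0.55538566 0.05685294] 1360
plate [0.60260864 0.0984371 ] [0.08035817 0.12440521] 88.63607025146484
```

View pics/o5.png

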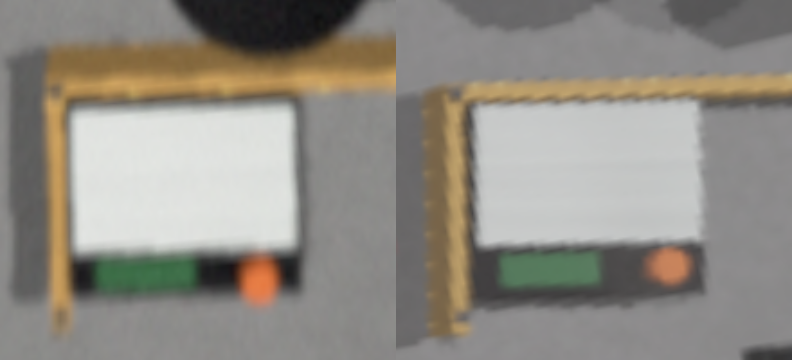

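The picture shows the scale unmoved against both bars. The button at (260,278) looks the same as before the press, so it is up again, and the robot is clear. I hand in.

```bash
python3 -c "
from bench import ctrl
print(ctrl.close_job())"
```

```text
the job is handed in; nothing more can be done
None
```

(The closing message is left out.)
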